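# Find the socket that fits the nut on the flange

## Task

Try the hex sockets from the black mat on the nut of the flange in the yellow ring and find the one that fits: the smallest that goes all the way down over the nut onto the flange. Stand any that do not fit back upright on the mat and leave everything else on the bench alone. Finish with the fitting socket fully seated on the nut and still gripped in the hand; do not let go of it.

Things in the scene. Friction and masses are not known exactly. Their poses are not given: they have to be found in the camera images.
- ring_centre (a point): centre of the upper face of a yellow ring fixed flat to the bench (outside 124 mm, inside 94 mm, 10 mm high, four dark screw heads 3 mm high on it). One of the three flanges sits in it: that one is the work, the other two are spares.
- mat_top (a point): centre of the upper face of the black rubber mat, 130 (its x) by 320 (its y) by 3 mm, fixed to the bench. At the start the three sockets stand on it in any order in a row along its y, about 100 mm apart.
- nut_p (a point): foot centre of a fixed steel hex nut on a dark round flange (90 mm across, 12 mm thick, fixed); on the flange's upper face, 12 mm above the bench; z up, x square to a flat of the nut. Nut 16 mm high, top 3 mm a cone; a brass stud stands 5 mm above it. The three nuts are 22, 27 and 33 mm across flats; which is which is not told. Too small a socket stops 10 mm or more above the flange.
- nut_q (a point): foot centre of a fixed steel hex nut on a dark round flange (90 mm across, 12 mm thick, fixed); on the flange's upper face, 12 mm above the bench; z up, x square to a flat of the nut. Nut 16 mm high, top 3 mm a cone; a brass stud stands 5 mm above it. The three nuts are 22, 27 and 33 mm across flats; which is which is not told. Too small a socket stops 10 mm or more above the flange.
- nut_r (a point): foot centre of a fixed steel hex nut on a dark round flange (90 mm across, 12 mm thick, fixed); on the flange's upper face, 12 mm above the bench; z up, x square to a flat of the nut. Nut 16 mm high, top 3 mm a cone; a brass stud stands 5 mm above it. The three nuts are 22, 27 and 33 mm across flats; which is which is not told. Too small a socket stops 10 mm or more above the flange.
- socket_small_grip (a point): small socket: steel hex tube, blue band, 80 mm high, 0.25 kg, mouth down. Point on its axis, 62 mm above the mouth, z up: middle of a dark square adapter, 22 x 22 mm (faces square to x, y), 40 to 80 mm above the mouth. Tube 34.6 mm across flats; hex opening 24.6 mm (4 wider at the mouth), 28 deep, x square to a flat. Fits the 22 mm nut, hexes in line to 8 degrees (every 60), down to the flange.
- socket_medium_grip (a point): medium socket: steel hex tube, green band, 80 mm high, 0.25 kg, mouth down. Point on its axis, 62 mm above the mouth, z up: middle of a dark square adapter, 22 x 22 mm (faces square to x, y), 40 to 80 mm above the mouth. Tube 39.8 mm across flats; hex opening 29.8 mm (4 wider at the mouth), 28 deep, x square to a flat. Fits the 27 mm nut, hexes in line to 8 degrees (every 60), down to the flange.
- socket_large_grip (a point): large socket: steel hex tube, red band, 80 mm high, 0.25 kg, mouth down. Point on its axis, 62 mm above the mouth, z up: middle of a dark square adapter, 22 x 22 mm (faces square to x, y), 40 to 80 mm above the mouth. Tube 46 mm across flats; hex opening 36 mm (4 wider at the mouth), 28 deep, x square to a flat. Fits the 33 mm nut, hexes in line to 8 degrees (every 60), down to the flange.
- gel_tin: grey and white round tin, 69 mm across, 52 mm high, a loose bystander to be left alone; origin at the centre of its underside.
- tape_measure: yellow tape measure, 62 x 80 x 34 mm, a loose bystander to be left alone; origin at the centre of its underside.
- magnet_square: red and grey flat welding magnet, 63 x 93 x 18 mm, a loose bystander to be left alone; origin at the centre of its underside.
- pipe_nipple: short grey piece of pipe standing on end, 42 mm across, 45 mm high, a loose bystander to be left alone; origin at the centre of its underside.
- bolt: steel hex bolt lying down, 59 mm long, a loose bystander to be left alone; origin at the centre of its underside.
Not all that is in view belongs to the job. Leave any orange look-alike of the part that bears socket_medium_grip alone.

How it is judged:
At the end, for the whole second after the job is handed in: The matching socket is on the nut in the yellow ring: within 5 mm of its axis, within 0.07 rad of upright, mouth at most 3.5 mm above the flange, gripped with over 2 N. The other two stand upright (0.1 rad) on the mat, axes within its edges, untouched by the fingers (((horizontal distance between nut_p and ring_centre below 0.01 m and horizontal distance between socket_medium_grip and nut_p below 0.005 m and z of socket_medium_grip in the frame of nut_p below 0.0655 m and angle between socket_medium_grip's own z axis and vertical below 0.07 rad and contact force between the fingers and socket_medium above 2 N and angle between each of socket_large_grip, socket_small_grip's own z axis and vertical below 0.1 rad and z of each of socket_large_grip, socket_small_grip in the frame of mat_top below 0.068 m and contact force between the fingers and socket_large below 0.1 N and x of socket_large_grip in the frame of mat_top between -0.065 and 0.065 m and y of socket_large_grip in the frame of mat_top between -0.16 and 0.16 m and contact force between the fingers and socket_small below 0.1 N and x of socket_small_grip in the frame of mat_top between -0.065 and 0.065 m and y of socket_small_grip in the frame of mat_top between -0.16 and 0.16 m) or (horizontal distance between nut_q and ring_centre below 0.01 m and horizontal distance between socket_large_grip and nut_q below 0.005 m and z of socket_large_grip in the frame of nut_q below 0.0655 m and angle between socket_large_grip's own z axis and vertical below 0.07 rad and contact force between the fingers and socket_large above 2 N and angle between each of socket_medium_grip, socket_small_grip's own z axis and vertical below 0.1 rad and z of each of socket_medium_grip, socket_small_grip in the frame of mat_top below 0.068 m and contact force between the fingers and socket_medium below 0.1 N and x of socket_medium_grip in the frame of mat_top between -0.065 and 0.065 m and y of socket_medium_grip in the frame of mat_top between -0.16 and 0.16 m and contact force between the fingers and socket_small below 0.1 N and x of socket_small_grip in the frame of mat_top between -0.065 and 0.065 m and y of socket_small_grip in the frame of mat_top between -0.16 and 0.16 m) or (horizontal distance between nut_r and ring_centre below 0.01 m and horizontal distance between socket_small_grip and nut_r below 0.005 m and z of socket_small_grip in the frame of nut_r below 0.0655 m and angle between socket_small_grip's own z axis and vertical below 0.07 rad and contact force between the fingers and socket_small above 2 N and angle between each of socket_medium_grip, socket_large_grip's own z axis and vertical below 0.1 rad and z of each of socket_medium_grip, socket_large_grip in the frame of mat_top below 0.068 m and contact force between the fingers and socket_medium below 0.1 N and x of socket_medium_grip in the frame of mat_top between -0.065 and 0.065 m and y of socket_medium_grip in the frame of mat_top between -0.16 and 0.16 m and contact force between the fingers and socket_large below 0.1 N and x of socket_large_grip in the frame of mat_top between -0.065 and 0.065 m and y of socket_large_grip in the frame of mat_top between -0.16 and 0.16 m))); the arm keeps its last pose, push and grip.
It fails at once if a bystander (tin, tape measure, magnet, pipe piece, bolt) is moved more than 30 mm (distance of any of gel_tin, tape_measure, magnet_square, pipe_nipple, bolt from where it was at the start of the episode above 0.03 m).
It also fails if it takes over 72 s, if anything falls off the work surface, if the arm or the gripper's body presses on something with over 40 N, if the wrist force passes 120 N, or if a joint passes its speed limit or range.

## Robot

A 7-joint arm with a two-finger parallel gripper is mounted at the origin on a cart in front of the work surface, level with it; the furniture and walls round the work are solid. World frame = base frame: x ahead of the robot, y to its left, z up, the work surface at z = 0. Lengths are in m, angles in rad, forces in N, time in s.
With the tool pointing down it reaches from about 0.4 to 0.85 m from the base axis. Payload 10.4 kg.
Tool frame: the origin (TCP) lies between the finger pads; the fingertips stand 22 mm ahead of it and the grasp point (between the pads) lies 3 mm ahead of it (r.nose_length is the distance from the TCP to the fingertips, in m); z points along the fingers, y is the line along which they close (so a half turn about z gives the same grasp; the last joint's range is limited). The gripper opens to 87 mm and grips with 3 to 60 N. Pads are 19 mm wide; open, the fingers measure 117 mm over their backs; the gripper's body (75 mm by 190 mm) begins 51 mm behind the grasp point.
Start: joints at [-1.158, 0.332, -0.065, 1.46, 0.022, 1.35, -0.088], TCP at [0.264, 0.567, 0.245] pointing down, gripper open.
Joint ranges: [-2.6, 2.6], [-0.5, 2.12], [-1.47, 1.34], [0.16, 2.42], [-1.27, 4.41], [0.06, 2.06], [-2.6, 2.6]. Speed limits (rad/s): [2.22, 2.22, 2.79, 2.79, 3.14, 3.14, 3.14].

## Interface

Orientations are given as a unit quaternion [x, y, z, w].
In Python, from bench import readout, cams, r gives the robot as it stands. The module is installed in compiled form; this text tells all that it offers.
- The arm moves only by the tool step_arm, never from a script. Its argument "deltas" is a list that holds one entry, the list of rows, each a list of 7 numbers: the turn, a rotation vector about the tool's x, y, z in rad, then the shift along the tool's x, y, z in m, then the opening in per cent of the stroke, from 0 (shut) to 100 (fully open). A call has 1 to 20 rows; each row is the pose to reach, as a shift and turn from the pose commanded when the call began, along the tool's axes at that moment; what a row does not reach only later rows make up. A row lasts 1/8 s, in which the tool goes at most 62.5 mm and 10.7 degrees, less where a joint would pass 70% of its speed; a pose out of reach is approached as far as the arm can. A call with a gripper value outside its range is refused whole. The fingers move at their own pace and stop on an object; "squeeze" is the grip in N (left out, the last holds). Time passes only in rows, so rows that repeat a pose let the fingers close. It gives the time, the measured TCP pose, the force, the opening and the grip force at its end, in the units of the state.
- readout.read_state(): the state, without advancing time (a new reading comes with each control period).
- cams.camera(name): name is "scene" or "top"; returns a dict with "img" (480x640x3 uint8, red, green, blue), "fx", "fy", "cx", "cy" (pixels), "k1" (the pictures are not rectified: a ray, as slopes to the right and down, at radius r is drawn at 1 + k1 r^2 times it, then the intrinsics apply), "origin" and "rotation" of the camera in the world. Camera axes: x right, y up, looking along -z (the intrinsics and any distortion apply to the point x, -y, -z); pixel columns grow to the right and rows downward; lengths in m; the calibration is good to about 2 mm. A picture is of the moment at which its call begins. There is no depth.
- r.close_job(): hands the job in; it is judged then, once.
The state is a dict: "time": time; "joint_positions": joint angles; "joint_vel": joint speeds; "joint_torque": joint torques, N m; "ee_pos": TCP position; "eef_rot": TCP orientation; "ft_force": force on the tool from outside, world axes, zero at the start; "torque": the same for the moment, N m; "width": finger opening in m; "grip_force": force on a finger pad.
Only numpy, scipy, OpenCV 4.12 (cv2) and the standard library are available. Lean on these libraries where they do the work, as an engineer would, in place of code of your own. Each camera call takes 0.05 s, during which the arm holds its last target. There are 200 camera calls.

## Working session

There is one attempt and no reset: what is moved stays moved. The work goes in short steps, Python scripts to look and compute and a tool call to move; the robot and the scene stay as the last step left them, time stands still between calls to the robot, and variables do not carry over. Pictures are saved under pics/ and viewed, at most 10 in all, crops included, and the job is handed in when it is done.

Besides the shell and the picture viewer there is one more tool, called after ">>>" in YAML: its name, and indented under it one key for each argument. step_arm: Moves the arm, as the interface text tells. Its arguments: {"type":"object","properties":{"deltas":{"type":"array"},"squeeze":{"type":"number"}},"required":["deltas"]}

```bash
mkdir -p pics
python3 - <<'E'
from bench import readout,cams,r
import cv2
s=readout.read_state();print(s)
for n in("scene","top"):
    c=cams.camera(n);print(n,{k:v for k,v in c.items() if k!="img"})
    cv2.imwrite(f"pics/{n}0.png",c["img"][:,:,::-1])
E
```

```text
{'time': 0.0, 'joint_positions': array([-1.15758386,  0.33289228, -0.06468595,  1.46092279,  0.02160241,
        1.34991046, -0.08850631]), 'joint_vel': array([ 0.00086905, -0.00020728,  0.0014483 ,  0.00027737, -0.00146882,
       -0.00197703, -0.00061972]), 'joint_torque': array([-1.37921884e-04, -6.23257828e+01,  2.45297811e-02, -3.89891410e+01,
       -6.13774010e-02,  3.99499002e-02,  6.92567028e-05]), 'ee_pos': array([0.26370544, 0.5662544 , 0.24374999]), 'eef_rot': array([ 2.16185036e-01,  9.76352146e-01, -7.08692253e-04, -1.19504233e-04]), 'ft_force': array([ 0.9945413 , -0.01142987, -0.71440195]), 'torque': array([-0.02908532,  0.02324879, -0.03966133]), 'grip_force': 0.0, 'width': 0.08708185614368846}
scene {'fx': 553.3226389326238, 'fy': 553.3226389326238, 'cx': 322.84646247190585, 'cy': 232.86091344277526, 'k1': -0.06269430498945805, 'origin': array([0.07337787, 1.01774222, 0.5325479 ]), 'rotation': array([-0.14448729,  0.50141678,  0.81368991, -0.25615106])}
top {'fx': 456.08196632052415, 'fy': 456.08196632052415, 'cx': 314.70148827411117, 'cy': 233.83391479660176, 'k1': 0.0010926324056436498, 'origin': array([0.44516308, 0.23534602, 0.91862749]), 'rotation': array([-0.06573394,  0.04520288,  0.70534551, -0.70436032])}
```

View pics/top0.png

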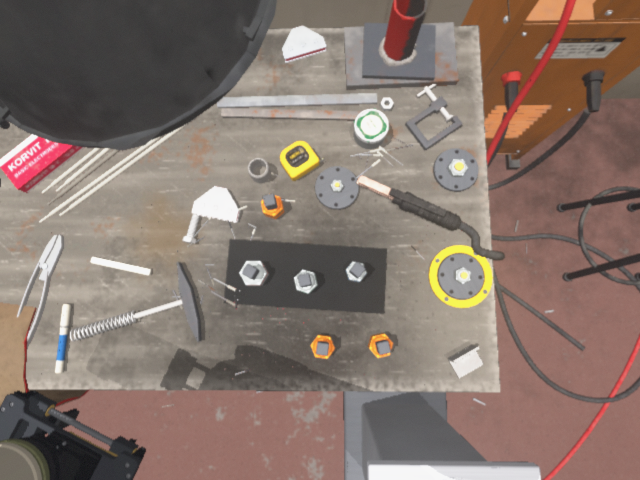

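View pics/scene0.png

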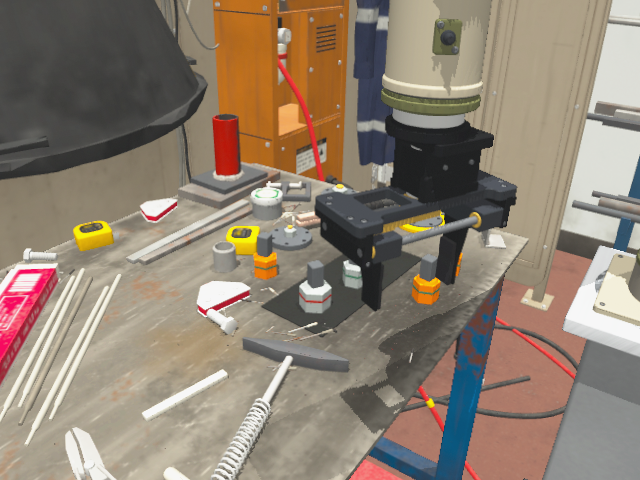

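```bash
cat > h.py <<'E'
import numpy as np,cv2
from scipy.spatial.transform import Rotation as R
from bench import readout,cams,r
def ray(c,uv):
    p=cv2.undistortPoints(np.array([[uv]],float),np.array([[c["fx"],0,c["cx"]],[0,c["fy"],c["cy"]],[0,0,1.]]),np.array([c["k1"],0,0,0.]))[0,0]
    return R.from_quat(c["rotation"]).apply([p[0],-p[1],-1])
def onz(c,uv,z):
    d=ray(c,uv);o=np.array(c["origin"]);return o+d*(z-o[2])/d[2]
def proj(c,P):
    q=R.from_quat(c["rotation"]).inv().apply(np.array(P)-c["origin"]);x,y=q[0]/-q[2],-q[1]/-q[2]
    k=1+c["k1"]*(x*x+y*y);return np.array([c["fx"]*k*x+c["cx"],c["fy"]*k*y+c["cy"]])
E
python3 - <<'E'
from h import *
c=cams.camera("top");im=c["img"][:,:,::-1].copy()
def crop(u,v,h=22): return cv2.resize(im[v-h:v+h,u-h:u+h],(260,260),interpolation=cv2.INTER_CUBIC)
a=np.hstack([crop(337,186),crop(457,168),crop(463,275)]);b=np.hstack([crop(252,272),crop(305,281),crop(357,271)])
cv2.imwrite("pics/crop.png",np.vstack([a,b]))
for z,l in((.01,[(463,275)]),(.028,[(337,186),(457,168),(463,275)]),(.08,[(253,267),(306,277),(357,268),(322,347),(381,345)]),(.05,[(259,169),(299,159),(371,126)]),(.0,[(376,157)])):
  for uv in l: print(z,uv,onz(c,uv,z).round(4))
E
```

```text
0.01 (463, 275) [ 0.5059 -0.0306  0.01  ]
0.028 (337, 186) [0.6834 0.2166 0.028 ]
0.028 (457, 168) [ 0.7189 -0.024   0.028 ]
0.028 (463, 275) [ 0.5047 -0.0253  0.028 ]
0.08 (253, 267) [0.5164 0.3739 0.08  ]
0.08 (306, 277) [0.4978 0.2757 0.08  ]
0.08 (357, 268) [0.5142 0.1821 0.08  ]
0.08 (322, 347) [0.3728 0.2466 0.08  ]
0.08 (381, 345) [0.3766 0.1412 0.08  ]
0.05 (259, 169) [0.7132 0.3712 0.05  ]
0.05 (299, 159) [0.7331 0.292  0.05  ]
0.05 (371, 126) [0.8003 0.1485 0.05  ]
0.0 (376, 157) [0.7526 0.1343 0.    ]
```

View pics/crop.png

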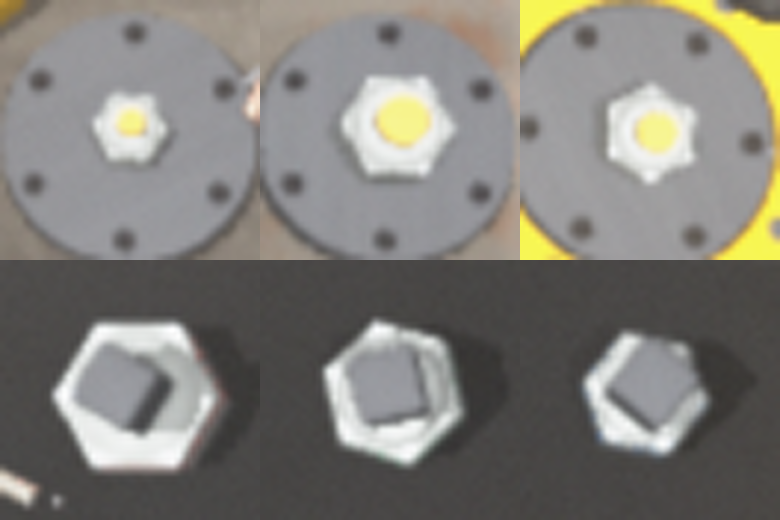

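```bash
cat > m.py <<'E'
from h import *
def blob(mask,uv,z,c,name,pr=True):
    n,l,s,ce=cv2.connectedComponentsWithStats(mask.astype(np.uint8))
    ids=[i for i in range(1,n) if s[i,4]>8]; i=min(ids,key=lambda i:np.hypot(*(ce[i]-uv)))
    k=cv2.findContours((l==i).astype(np.uint8),cv2.RETR_EXTERNAL,cv2.CHAIN_APPROX_NONE)[0][0][:,0,:].astype(float)
    P=np.array([onz(c,p,z)[:2] for p in k]);h=cv2.convexHull(P.astype(np.float32))
    m=cv2.moments(h*1000);cen=np.array([m["m10"],m["m01"]])/m["m00"]/1000
    print(name,"px",ce[i].round(1),"area",s[i,4],"world",cen.round(4),end=" ")
    return cen,h[:,0]
def yaw(cen,h,n):  # corner direction from n-fold harmonic of densified outline
    t=np.linspace(0,1,40,endpoint=False)[:,None];q=np.vstack([a+(b-a)*t for a,b in zip(h,np.roll(h,-1,0))])-cen
    th=np.arctan2(q[:,1],q[:,0]);o=np.argsort(th);th=th[o];rr=np.hypot(*q[o].T);g=np.linspace(-np.pi,np.pi,720,endpoint=False)
    f=np.interp(g,th,rr,period=2*np.pi);a=(f*np.exp(-1j*n*g)).sum()
    print("corner yaw",round(np.degrees(-np.angle(a)/n),1),"mod",360/n,"mean r mm",round(f.mean()*1000,1),"amp",round(abs(a)/360*1000,2))
if __name__=="__main__":
    c=cams.camera("top");im=c["img"].astype(int);hsv=cv2.cvtColor(c["img"],cv2.COLOR_RGB2HSV)
    wh=(im.min(2)>150)|((hsv[:,:,0]<35)&(hsv[:,:,1]>60)&(hsv[:,:,2]>180)&False)
    for nm,uv in(("nutA",(337,186)),("nutB",(457,168)),("ringnut",(463,275))):
        w=np.zeros_like(wh);u,v=uv;w[v-11:v+12,u-11:u+12]=True
        m=w&(im[:,:,0]>150)
        yaw(*blob(m,uv,.025,c,nm),6)
    ye=(hsv[:,:,0]>22)&(hsv[:,:,0]<35)&(hsv[:,:,1]>140)&(hsv[:,:,2]>120);w=np.zeros_like(ye);w[235:315,420:505]=1
    cen,h=blob(ye&w,(460,275),.01,c,"ring");print("d",np.ptp(h,axis=0))
    for nm,uv in(("L",(252,272)),("M",(305,281)),("S",(357,271))):
        w=np.zeros_like(wh);u,v=uv;w[v-16:v+17,u-16:u+17]=True
        m=w&(im.min(2)>75);m=cv2.morphologyEx(m.astype(np.uint8),cv2.MORPH_OPEN,np.ones((3,3)))>0
        yaw(*blob(m,uv,.043,c,nm+" hex"),6)
        a=w&(im.max(2)>100)&(im.max(2)<150)
        yaw(*blob(a,(u,v-2),.083,c,nm+" adapter"),4)
E
python3 m.py
python3 - <<'E'
import cv2
i=cv2.imread("pics/top0.png");print(i[264:298,290:322].max(2))
E
```

```text
nutA px [337.4 182.6] area 230 world [0.6919 0.2145] corner yaw 0.2 mod 60.0 mean r mm 20.0 amp 0.85
nutB px [458.  166.5] area 284 world [ 0.7229 -0.0271] corner yaw 27.6 mod 60.0 mean r mm 18.9 amp 0.92
ringnut px [463.6 275.1] area 485 world [ 0.505  -0.0262] corner yaw 17.6 mod 60.0 mean r mm 23.8 amp 0.12
ring px [459.3 276.4] area 1251 world [ 0.5046 -0.0246] d [0.12192512 0.12156709]
L hex px [252.8 272.6] area 650 world [0.5088 0.3801] corner yaw -29.2 mod 60.0 mean r mm 27.3 amp 1.13
L adapter px [254.6 270.4] area 34 world [0.5081 0.3711] corner yaw -12.0 mod 90.0 mean r mm 8.3 amp 0.25
M hex px [304.9 281.2] area 478 world [0.4923 0.2796] corner yaw 13.8 mod 60.0 mean r mm 23.0 amp 1.0
M adapter px [307.5 281.9] area 41 world [0.4898 0.274 ] corner yaw -31.5 mod 90.0 mean r mm 8.4 amp 0.57
S hex px [355.5 271.2] area 376 world [0.5112 0.1827] corner yaw 18.8 mod 60.0 mean r mm 20.5 amp 0.78
S adapter px [360.4 268.1] area 46 world [0.5115 0.1798] corner yaw 41.6 mod 90.0 mean r mm 14.0 amp 0.33
[[72 73 73 ... 71 73 73]
 [74 73 72 ... 70 73 71]
 [74 74 73 ... 70 70 73]
 ...
 [72 71 72 ... 73 70 72]
 [73 72 71 ... 72 72 71]
 [72 71 73 ... 71 70 71]]
```

```bash
cat > m2.py <<'E'
from m import *
c=cams.camera("top");im=c["img"].astype(int)
yy,xx=np.mgrid[:480,:640]
for nm,uv in(("nutA",(337,186)),("nutB",(457,168)),("ringnut",(463,275))):
    m=(np.hypot(xx-uv[0],yy-uv[1])<12)&(im[:,:,0]>165)
    yaw(*blob(m,uv,.025,c,nm),6)
print(im[186,326:350,0]); print(im[281,294:318,0]);print(im[270:294,303,0]);print(im[281,303],im[281,311])
sl=im[:,:,2]-im[:,:,0]
for nm,uv in(("L",(251,270)),("M",(303,280)),("S",(357,269))):
    ref=im[uv[1],uv[0]];m=(abs(im-ref).max(2)<9)&(np.hypot(xx-uv[0],yy-uv[1])<12)
    m=cv2.morphologyEx(m.astype(np.uint8),cv2.MORPH_OPEN,np.ones((3,3)))>0
    cen,h=blob(m,uv,.083,c,nm+" adapter");yaw(cen,h,4);print(cv2.minAreaRect((h*1000).astype(np.float32)))
E
python3 m2.py
```

```text
nutA px [336.3 184.8] area 113 world [0.687 0.218] corner yaw 23.4 mod 60.0 mean r mm 11.6 amp 0.43
nutB px [457.9 166.7] area 246 world [ 0.7221 -0.0269] corner yaw 28.6 mod 60.0 mean r mm 17.6 amp 0.81
ringnut px [462.9 275.1] area 202 world [ 0.5045 -0.0264] corner yaw -5.5 mod 60.0 mean r mm 15.1 amp 0.72
[151 149 149 146 144 194 219 232 234 237 242 244 234 208 216 207 199 146
 131 147 150 151 151 151]
[145 219 218 220 184 155 152 155 152 153 152 154 153 153 152 145 119 156
 179 166 155 169 116  67]
[234 237 206 187 159 146 150 151 151 154 153 153 154 152 151 138 124 216
 236 225 224 187 114  77]
[153 155 160] [156 159 159]
L adapter px [248.4 271. ] area 85 world [0.5088 0.3817] corner yaw 17.5 mod 90.0 mean r mm 8.8 amp 0.18
((508.78350830078125, 381.55126953125), (18.52644920349121, 16.642101287841797), 1.2699048519134521)
M adapter px [303.5 279.6] area 88 world [0.493  0.2802] corner yaw -42.5 mod 90.0 mean r mm 8.9 amp 0.74
((493.1172180175781, 280.17138671875), (16.427627563476562, 16.4857120513916), 0.18290138244628906)
S adapter px [357.  268.9] area 88 world [0.5123 0.1824] corner yaw 6.0 mod 90.0 mean r mm 8.9 amp 0.4
((512.637451171875, 182.7720489501953), (19.268218994140625, 15.606452941894531), 44.564849853515625)
```

```bash
cat > m3.py <<'E'
from m import *
def fine(c,uv,z,th,n,nm,h=12,ch=0,S=8):
    u,v=uv;a=c["img"][v-h:v+h+1,u-h:u+h+1,ch];b=cv2.resize(a,None,fx=S,fy=S,interpolation=cv2.INTER_CUBIC)
    k=max(cv2.findContours((b>th).astype(np.uint8),cv2.RETR_EXTERNAL,cv2.CHAIN_APPROX_NONE)[0],key=cv2.contourArea)[:,0,:]
    P=np.array([onz(c,(p+.5)/S-.5+[u-h,v-h],z)[:2] for p in k])
    q=cv2.convexHull(P.astype(np.float32));m=cv2.moments(q*1000);cen=np.array([m["m10"],m["m01"]])/m["m00"]/1000
    print(nm,cen.round(4),end=" ");yaw(cen,q[:,0],n);return cen
if __name__=="__main__":
    c=cams.camera("top")
    for t in(175,190,205):fine(c,(463,275),.025,t,6,"ringnut",9)
    for t in(110,130):fine(c,(305,281),.043,t,6,"M hex",16)
    for e in((305,281),(463,275)):
        d=onz(c,(e[0],e[1]-5),.03)-onz(c,e,.03);print("up yaw",np.degrees(np.arctan2(d[1],d[0])))
E
python3 m3.py
```

```text
ringnut [ 0.5046 -0.0259] corner yaw -4.1 mod 60.0 mean r mm 15.4 amp 0.8
ringnut [ 0.5046 -0.0257] corner yaw -3.9 mod 60.0 mean r mm 14.9 amp 0.8
ringnut [ 0.5046 -0.0256] corner yaw -3.8 mod 60.0 mean r mm 14.3 amp 0.79
M hex [0.4926 0.2796] corner yaw 13.5 mod 60.0 mean r mm 22.3 amp 1.16
M hex [0.4926 0.2796] corner yaw 13.5 mod 60.0 mean r mm 21.9 amp 1.14
up yaw 0.2420593503877157
up yaw -2.8383294717356096
```

```bash
cat > d.py <<'E'
import sys;from h import *
def go(x,y,z,yd):  # yd = world angle of tool y (deg)
    s=readout.read_state();q=R.from_quat(s["eef_rot"]);a=np.radians(yd)
    Y=np.array([np.cos(a),np.sin(a),0]);Z=np.array([0,0,-1.]);T=R.from_matrix(np.array([np.cross(Y,Z),Y,Z]).T)
    print("turn",(q.inv()*T).as_rotvec().round(4),"shift",q.inv().apply(np.array([x,y,z])-s["ee_pos"]).round(4),"|",s["ee_pos"].round(4),"ft",s["ft_force"].round(1),"w",s["width"].round(4),"grip",round(s["grip_force"],1),"t",s["time"])
if __name__=="__main__": go(*map(float,sys.argv[1:]))
E
python3 d.py .493 .280 .17 103.5
```

```text
Traceback (most recent call last):
  File "d.py", line 6, in <module>
    if __name__=="__main__": go(*map(float,sys.argv[1:]))
                             ~~^^^^^^^^^^^^^^^^^^^^^^^^^^
  File "d.py", line 5, in go
    print("turn",(q.inv()*T).as_rotvec().round(4),"shift",q.inv().apply(np.array([x,y,z])-s["ee_pos"]).round(4),"|",s["ee_pos"].round(4),"ft",s["ft_force"].round(1),"w",s["width"].round(4),"grip",round(s["grip_force"],1),"t",s["time"])
                                                                                                                                                                         ^^^^^^^^^^^^^^^^
AttributeError: 'float' object has no attribute 'round'
```

```bash
sed -i 's/s\["width"\].round(4)/round(s["width"],4)/' d.py; python3 d.py .493 .280 .17 103.5
```

```text
turn [-4.000e-04 -1.000e-04 -6.714e-01] shift [-0.3287 -0.1629  0.0744] | [0.2638 0.5665 0.2443] ft [ 0.8  0.3 -0.4] w 0.0871 grip 0.0 t 0.3
```

>>> step_arm:
  deltas:
    - [[0,0,-0.671,-0.329,-0.163,0.074,100],[0,0,-0.671,-0.329,-0.163,0.074,100],[0,0,-0.671,-0.329,-0.163,0.074,100],[0,0,-0.671,-0.329,-0.163,0.074,100],[0,0,-0.671,-0.329,-0.163,0.074,100],[0,0,-0.671,-0.329,-0.163,0.074,100],[0,0,-0.671,-0.329,-0.163,0.074,100],[0,0,-0.671,-0.329,-0.163,0.074,100],[0,0,-0.671,-0.329,-0.163,0.074,100],[0,0,-0.671,-0.329,-0.163,0.074,100]]

```text
time: 1.55
ee_pos: [0.4925, 0.2814, 0.1708]
eef_rot: [-0.119, 0.993, 0.0, 0.0]
ft_force: [0.6, 0.1, 0.1]
width: 0.0872
grip_force: 0.0
```

Run:
```python
from h import *
from d import go
go(.493,.280,.070,103.5)
c=cams.camera("scene");cv2.imwrite("pics/s1.png",c["img"][:,:,::-1])
print("axis pts", [proj(c,(.493,.28,z)).round(1) for z in(.083,.043,.003)])
```

```text
turn [0.0006 0.0003 0.002 ] shift [-1.000e-04 -1.600e-03  1.008e-01] | [0.4925 0.2814 0.1708] ft [0.6 0.1 0.1] w 0.0872 grip 0.0 t 1.55
axis pts [array([356.1, 242.1]), array([355. , 262.1]), array([353.9, 281.3])]
```

View pics/s1.png

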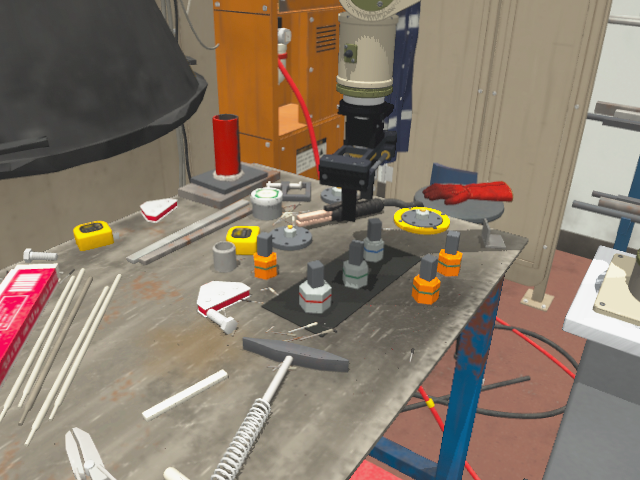

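>>> step_arm:
  deltas:
    - [[0,0,0.002,0,-0.0015,0.05,100],[0,0,0.002,0,-0.0015,0.08,100],[0,0,0.002,0,-0.0015,0.1,100],[0,0,0.002,0,-0.0015,0.1,100],[0,0,0.002,0,-0.0015,0.1,0],[0,0,0.002,0,-0.0015,0.1,0],[0,0,0.002,0,-0.0015,0.1,0],[0,0,0.002,0,-0.0015,0.1,0],[0,0,0.002,0,-0.0015,0.1,0],[0,0,0.002,0,-0.0015,0.1,0],[0,0,0.002,0,-0.0015,0.1,0],[0,0,0.002,0,-0.0015,0.1,0]]
  squeeze: 35

```text
time: 3.1
ee_pos: [0.4936, 0.2785, 0.0706]
eef_rot: [-0.116, 0.993, 0.0, 0.0]
ft_force: [0.2, -0.2, -0.7]
width: 0.0219
grip_force: 35.0
```

```bash
python3 d.py .493 .280 .15 103.5;python3 d.py .5046 -.0257 .15 86
```

```text
turn [ 0.0001  0.     -0.0024] shift [ 0.0003  0.0016 -0.0794] | [0.4936 0.2785 0.0706] ft [ 0.2 -0.2 -0.7] w 0.0219 grip 35.0 t 3.1
turn [1.000e-04 0.000e+00 3.031e-01] shift [ 0.0596 -0.2985 -0.0795] | [0.4936 0.2785 0.0706] ft [ 0.2 -0.2 -0.7] w 0.0219 grip 35.0 t 3.1
```

>>> step_arm:
  deltas:
    - [[0,0,0,0,0,-0.05,0],[0,0,0,0,0,-0.1,0],[0,0,0.1,0,0,-0.13,0],[0,0,0.2,0.012,-0.06,-0.13,0],[0,0,0.303,0.024,-0.12,-0.13,0],[0,0,0.303,0.036,-0.18,-0.13,0],[0,0,0.303,0.048,-0.24,-0.13,0],[0,0,0.303,0.06,-0.298,-0.13,0],[0,0,0.303,0.06,-0.298,-0.09,0],[0,0,0.303,0.06,-0.298,-0.06,0],[0,0,0.303,0.06,-0.298,-0.06,0],[0,0,0.303,0.06,-0.298,-0.06,0]]

```text
time: 4.6
ee_pos: [0.5046, -0.0252, 0.1316]
eef_rot: [0.035, 0.999, 0.0, 0.0]
ft_force: [-0.4, -0.6, -3.0]
width: 0.0215
grip_force: 35.0
```

Run:
```python
from h import *
from d import go
go(.5046,-.0257,.08,86)
for n in("scene","top"):
    c=cams.camera(n);s=readout.read_state()["ee_pos"]
    print(n,"socket mouth",proj(c,s-[0,0,.0676]).round(1),"nut foot/top",proj(c,(.5046,-.0257,.012)).round(1),proj(c,(.5046,-.0257,.028)).round(1))
    u,v=proj(c,(.5046,-.0257,.04)).astype(int)
    p=c["img"][v-50:v+50,u-65:u+65,::-1];cv2.imwrite(f"pics/over_{n}.png",cv2.resize(p,(650,500),interpolation=cv2.INTER_CUBIC));print(u-65,v-50)
```

```text
turn [0.0002 0.0009 0.0002] shift [ 0.     -0.0005  0.0516] | [ 0.5046 -0.0252  0.1316] ft [-0.4 -0.6 -3. ] w 0.0215 grip 35.0 t 4.6
scene socket mouth [423.5 195. ] nut foot/top [421.3 216.7] [422.1 210.1]
357 155
top socket mouth [468.6 273.5] nut foot/top [460.8 275.6] [463.2 275. ]
400 224
```

View pics/over_scene.png

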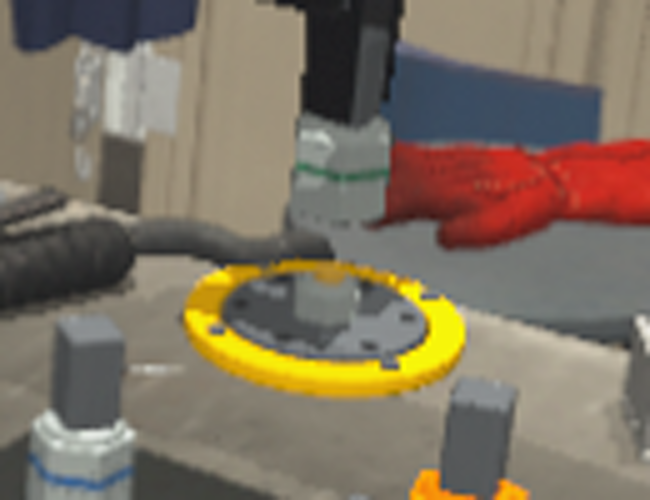

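>>> step_arm:
  deltas:
    - [[0,0,0,0,-0.0005,0.02,0],[0,0,0,0,-0.0005,0.03,0],[0,0,0,0,-0.0005,0.035,0],[0,0,0,0,-0.0005,0.04,0],[0,0,0,0,-0.0005,0.044,0],[0,0,0,0,-0.0005,0.048,0],[0,0,0,0,-0.0005,0.05,0],[0,0,0,0,-0.0005,0.052,0],[0,0,0,0,-0.0005,0.052,0]]

```text
time: 5.82
ee_pos: [0.5045, -0.0259, 0.0795]
eef_rot: [0.035, 0.999, 0.0, 0.0]
ft_force: [-2.1, -0.4, 6.6]
width: 0.0216
grip_force: 35.0
```

```bash
python3 d.py .5046 -.0257 .0796 86
```

```text
turn [ 0.0004  0.0008 -0.0002] shift [-0.      0.0002 -0.0001] | [ 0.5045 -0.0259  0.0795] ft [-2.1 -0.4  6.6] w 0.0216 grip 35.0 t 5.825
```

>>> step_arm:
  deltas:
    - [[0,0,0,0,0,0.001,0],[0,0,0,0,0,0.001,0],[0,0,0,0,0,0.001,0],[0,0,0,0,0,0.001,0]]

```text
time: 6.32
ee_pos: [0.5047, -0.0259, 0.0794]
eef_rot: [0.035, 0.999, 0.0, 0.001]
ft_force: [-6.7, -0.5, 19.6]
width: 0.0219
grip_force: 35.0
```

Run:
```python
from h import *
from d import go
go(.5046,-.0257,.0796,86)
ims=[]
for n in("scene","top"):
    c=cams.camera(n)
    u,v=proj(c,(.5046,-.0257,.04)).astype(int);print(n,[((proj(c,(.5046,-.0257,z))-[u-35,v-35])*(5.7)).round() for z in(.012,.052)])
    ims.append(cv2.resize(c["img"][v-35:v+35,u-35:u+35,::-1],(399,399),interpolation=cv2.INTER_CUBIC))
cv2.imwrite("pics/seat.png",np.hstack(ims))
```

```text
turn [ 0.0007  0.0012 -0.0003] shift [ 0.0001  0.0002 -0.0002] | [ 0.5047 -0.0259  0.0794] ft [-6.7 -0.5 19.6] w 0.0219 grip 35.0 t 6.325
scene [array([196., 266.]), array([206., 172.])]
top [array([176., 209.]), array([211., 201.])]
```

View pics/seat.png

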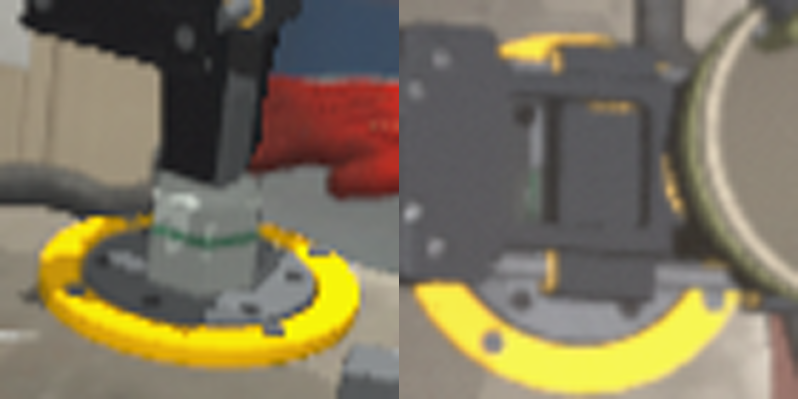

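```bash
python3 -c "
from bench import r;print(r.close_job())"
```

```text
the job is handed in; nothing more can be done
None
```

The medium (green) socket is seated fully on the ring nut and still gripped at 35 N, and the job is handed in. It was the only one I tried: I ruled out the small and large by measuring the three nuts in the top camera image. The small and large sockets and everything else on the bench were left alone.

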